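# Pop the starter's hatch and press its reset

### The job

On the starter box whose hatch has the round thumb pad, press the pad down once with a fingertip, gently, and let go so that the push-push latch pops the hatch; wait a good second, clear of the box, to see that it stays wide open, then press the reset button behind it fully down and let it spring back. Leave the hatch open and never push it back once it has popped, leave the look-alike hatch with the three ribs shut and unpressed, and do not lift or shift any of the loose things.

Things in the scene. Friction and masses are not known exactly. Their poses are not given: they have to be found in the camera images.
- starter: Grey motor starter box, 120 (x) x 96 x 62 mm, fixed; its aluminium hatch carries ONE ROUND black thumb pad. Origin: centre of its underside. x points from the front (hatch's free edge) to the back (hinge), z up. Shut hatch: plate 84 x 76 x 5 mm over the box, top 76 mm above the table, free edge at x = -46 mm; hinge line along y at x = +40, z = 73.5 mm. Cable glands stick out 10 mm at the sides.
- starter_press (a point): Centre of the top of the round thumb pad (26 mm across, 1.5 mm raised) on that hatch, 66 mm from the hinge line, 78 mm above the table while shut. Moves with the hatch.
- starter_hatch (a joint): Angle of that hatch (rad): about 0.01 latched shut; -0.09 pressed in to its stop (pad 6 mm lower; 3 to 4 N); 2.2 wide open, leaning back behind the hinge. Push-push latch: once pressed below -0.07 and let go, the spring (2 N at the pad) makes it follow the finger up and swing back to 2.2 in about 2 s, where it stays.
- starter_reset_top (a point): Centre of the top of the round black reset button under that hatch: 26 mm across, top 60 mm above the table (2 mm below the rim), at x = +10, y = 0 mm in the box's frame. The opening round it runs from x = -44 to +36 and y = -32 to +32 mm; latch parts stand in it, up to the rim, where x is below -17 mm.
- starter_reset (a joint): Travel of the reset button (m): 0 released, 0.005 fully pressed down (needs 4 N); springs back when let go. It counts as pressed beyond 0.0035.
- other: Look-alike grey box of the same size whose hatch carries THREE STRAIGHT parallel black ribs in place of the round pad; fixed, to be left shut. Origin: centre of its underside; axes as for the starter box. Either box may stand on the left or the right.
- other_hatch (a joint): Angle of the look-alike's hatch (rad): about 0.01 latched shut, negative when pressed, 2.2 open.
- grease_jar: Bystander, loose: round white grease jar with a blue screw lid, 66 mm across, 60 mm tall. Origin: centre of its underside.
- bearing: Bystander, loose: ball bearing lying flat, 52 mm across, 15 mm high. Origin: centre of its underside.
- bolt_1: Bystander, loose: large steel hex bolt lying down, 71x28x24 mm. Origin: centre of its underside.
- nut_1: Bystander, loose: steel hex nut, 28 mm across, 13 mm high. Origin: centre of its underside.
- brass_fitting: Bystander, loose: brass hose fitting lying down, 52x24x21 mm. Origin: centre of its underside.
- tape_1: Bystander, loose: roll of black tape lying flat, 80 mm across, 19 mm high. Origin: centre of its underside.
- spanner_1: Bystander, loose: open-ended steel spanner lying flat, 180x32x6 mm. Origin: centre of its underside.
- heater_puck: Bystander, loose: black round heater puck, 68 mm across, 26 mm high. Origin: centre of its underside.

How it is judged:
By the outcome, as a careful person would: the job done as asked, in the order asked, and still so for the second after the job is handed in, with the robot touching nothing.
It also fails if it takes over 37 s, if anything falls off the work surface, if the arm or the gripper's body presses on something with over 40 N, if the wrist force passes 120 N, or if a joint passes its speed limit or range.

### The arm

A 6-joint arm with a two-finger parallel gripper is mounted at the origin on a cart in front of the work surface, level with it; the furniture and walls round the work are solid. World frame = base frame: x ahead of the robot, y to its left, z up, the work surface at z = 0. Lengths are in mm, angles in degrees, forces in N, time in s.
With the tool pointing down it reaches from about 300 to 850 mm from the base axis. Payload 4.2 kg.
Tool frame: the origin (TCP) lies midway between the tips of the shut fingers; the grasp point (between the pads) lies 19 mm behind it (env.grip_point_offset is the distance from the TCP to the grasp point, in mm); z points along the fingers, x is the direction in which the jaws open and shut, and the axes are right-handed (so a half turn about z gives the same grasp; the last joint's range is limited). The gripper opens to 91 mm and grips with 3 to 60 N. Pads are 32 mm wide; open, the fingers measure 118 mm over their backs; the gripper's body (76 mm by 178 mm) begins 60 mm behind the grasp point.
Start: joints at [67.838, 18.312, 89.639, -0, 72.044, -1.146], TCP at [206.216, 536.767, 213.976] pointing down, gripper open.
Joint ranges: [-177.97, 177.97], [-48.28, 115.42], [12.27, 149.76], [-77.06, 257.06], [2.81, 150.46], [-146.56, 146.56]. Speed limits (degrees/s): [147.25, 147.25, 180, 180, 180, 180].

### API

Orientations are given as [roll, pitch, yaw] about the fixed x, y, z axes, in that order (R = Rz(yaw) Ry(pitch) Rx(roll)).
In Python, from workcell import env gives the robot as it stands.
- The arm moves only by the shell command python3 -m pendant 'ROWS' [FORCE]. ROWS is JSON, a list of rows, each an object with "xyz": the shift along the tool's x, y, z in m, a list of three; "roll": the turn about the tool's z in degrees; "jaw": the closure, from 0 (fully open) to 1 (shut). A call has exactly 8 rows; each row is the pose to reach, as a shift and turn from the pose commanded when the call began, along the tool's axes at that moment; what a row does not reach only later rows make up. A row lasts 1/8 s, in which the tool goes at most 62.5 mm and 10.7 degrees, less where a joint would pass 70% of its speed; a pose out of reach is approached as far as the arm can. A call with a gripper value outside its range is refused whole. The fingers move at their own pace and stop on an object; FORCE is the grip in N (left out, the last holds). Time passes only in rows, so rows that repeat a pose let the fingers close, or fill a call up. It gives the time, the measured TCP pose, the force and the opening at its end, in the units of the state.
- env.state(): the state, without advancing time (a new reading comes with each control period).
- env.grab_frame(name): name is "side" or "top"; returns (picture, depth): 420x560x3 uint8, blue, green, red; 420x560 float32, mm along the optical axis (not along the pixel's ray), 0 where there is no reading.
- env.camera_params(name): a dict with "camera_matrix" (3x3 intrinsics, pixels), "D" ([k1, k2, p1, p2, k3] as OpenCV has them; the pictures are not rectified), "cam_to_world" (4x4, takes a point from camera to world coordinates). Camera axes: x right, y up, looking along -z (the intrinsics and any distortion apply to the point x, -y, -z); pixel columns grow to the right and rows downward; lengths in mm; the calibration is good to about 2 mm. A picture is of the moment at which its call begins. camera_params takes no time and is no camera call.
- env.job_done(): hands the job in, once; it reports no verdict.
The state is a dict: "time_s": time; "qpos": joint angles; "qvel": joint speeds; "effort": joint torques, N m; "ee_pos": TCP position; "ee_rot": TCP orientation; "force": force on the tool from outside, world axes, zero at the start; "torque": the same for the moment, N m; "gripper_width": finger opening in mm.
Only numpy, scipy, OpenCV 4.12 (cv2) and the standard library are available. Lean on these libraries where they do the work, as an engineer would, in place of code of your own. Each camera call takes 0.05 s, during which the arm holds its last target. There are 200 camera calls.

## Working session

There is one attempt and no reset: what is moved stays moved. The work goes in short steps, Python scripts to look and compute and a shell command to move; the robot and the scene stay as the last step left them, time stands still between calls to the robot, and variables do not carry over. Pictures are saved under pics/ and viewed, about 8 in all and at most 12, crops included, and the job is handed in when it is done.

```bash
mkdir -p pics
cat > h.py <<'E'
import numpy as np, cv2
from workcell import env
def world(name, d, pts=None):
    p=env.camera_params(name);K=np.array(p["camera_matrix"],float);D=np.array(p["D"],float);T=np.array(p["cam_to_world"],float)
    h,w=d.shape
    if pts is None:
        u,v=np.meshgrid(np.arange(w),np.arange(h));pts=np.stack([u,v],-1).reshape(-1,2)
    pts=np.asarray(pts,float)
    n=cv2.undistortPoints(pts.reshape(-1,1,2),K,D).reshape(-1,2)
    z=d[pts[:,1].astype(int),pts[:,0].astype(int)]
    c=np.c_[n[:,0]*z,-n[:,1]*z,-z,np.ones(len(z))]
    return (c@T.T)[:,:3]
E
python3 - <<'E'
from h import *
s=env.state();print(s)
for n in("top","side"):
    im,d=env.grab_frame(n);np.savez(n+"0.npz",im=im,d=d);cv2.imwrite(f"pics/{n}0.png",im);print(np.array(env.camera_params(n)["cam_to_world"]).round(2))
E
```

```text
{'time_s': 0.0, 'qpos': array([ 6.78364578e+01,  1.83521122e+01,  8.97060669e+01,  1.81232783e-03,
        7.20433881e+01, -1.14490193e+00]), 'qvel': array([ 0.00930388, -0.04703677, -0.05499713, -0.01044663, -0.00140444,
       -0.03160161]), 'effort': array([-1.14532377e-03, -4.12459373e+01, -2.31975836e+01,  7.25865900e-02,
        4.55673330e-02, -1.57540844e-04]), 'ee_pos': array([206.02787511, 536.28602445, 213.11785413]), 'ee_rot': array([-1.79996248e+02,  1.01512528e-01,  6.89808028e+01]), 'force': array([ 0.73384223, -0.04732577, -0.75414745]), 'torque': array([0.00104627, 0.01667474, 0.0289332 ]), 'gripper_width': 91.646725330015}
[[ 2.00000e-02  9.80000e-01 -1.90000e-01  1.92700e+02]
 [-1.00000e+00  2.00000e-02  1.00000e-02 -5.09000e+00]
 [ 1.00000e-02  1.90000e-01  9.80000e-01  1.55569e+03]
 [ 0.00000e+00  0.00000e+00  0.00000e+00  1.00000e+00]]
[[-1.00000e+00  2.00000e-02  0.00000e+00  5.08010e+02]
 [-1.00000e-02 -5.50000e-01  8.30000e-01  1.00051e+03]
 [ 2.00000e-02  8.30000e-01  5.50000e-01  7.63870e+02]
 [ 0.00000e+00  0.00000e+00  0.00000e+00  1.00000e+00]]
```

View pics/top0.png

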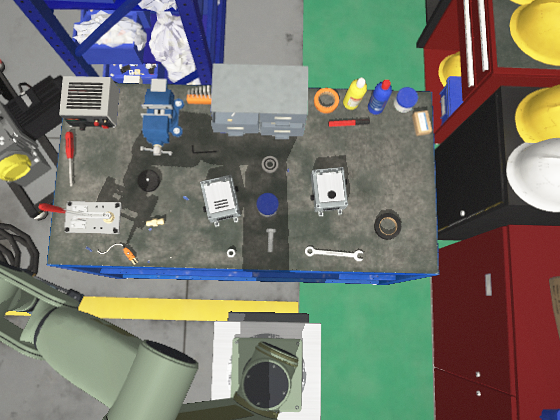

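View pics/side0.png

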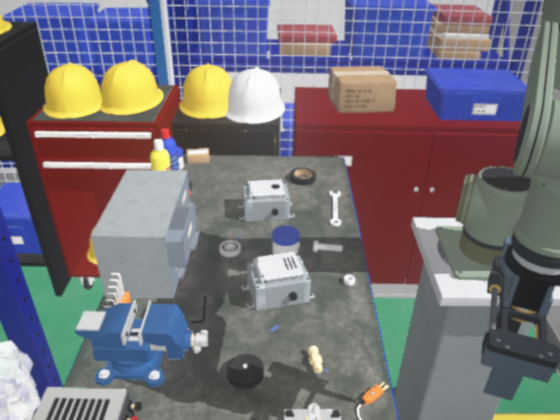

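The ribbed hatch is on the box at top-view (221,200). The box at (328,188) looks like the starter, so I'll enlarge it and measure.

Run:
```python
from h import *
t=np.load("top0.npz");s=np.load("side0.npz")
a=cv2.resize(t["im"][155:225,300:360],None,fx=6,fy=6,interpolation=cv2.INTER_CUBIC)
b=cv2.resize(s["im"][170:230,235:300],None,fx=6,fy=6,interpolation=cv2.INTER_CUBIC)
c=np.zeros((420,790,3),np.uint8);c[:a.shape[0],:360]=a;c[:360,400:790]=b
cv2.imwrite("pics/crop.png",c)
for n,z in(("top",t),("side",s)):
    P=world(n,z["d"]);u,v=np.meshgrid(np.arange(560),np.arange(420));g=z["im"].max(-1).ravel()
    ctr=(420,-195) if 0 else None
    X=world(n,z["d"],[(328,188)] if n=="top" else [(268,190)])[0];print(n,"near",X.round(1))
    m=(P[:,2]>68)&(P[:,2]<85)&(np.hypot(*(P[:,:2]-X[:2]).T)<75)
    r=cv2.minAreaRect(P[m][:,:2].astype(np.float32));print("plate",m.sum(),r,np.median(P[m][:,2]))
    k=m&(g<90);print("dark",k.sum(),P[k].mean(0).round(1),np.c_[u.ravel(),v.ravel()][k].mean(0))
    m2=(P[:,2]>50)&(P[:,2]<85)&(np.hypot(*(P[:,:2]-X[:2]).T)<90);print("box",cv2.minAreaRect(P[m2][:,:2].astype(np.float32)))
    m3=(P[:,2]>6)&(P[:,2]<200)&(np.hypot(*(P[:,:2]-X[:2]).T)<180)&~m2
    print("neigh",m3.sum())
```

```text
top near [ 543.7 -170.5   75.8]
plate 776 ((549.3218383789062, -175.627197265625), (116.71466827392578, 93.27763366699219), 6.425670623779297) 77.45537887091768
dark 43 [ 524.6 -180.4   78.2] [331.41860465 194.20930233]
box ((550.7088623046875, -176.08432006835938), (122.19062042236328, 96.93872833251953), 6.729760646820068)
neigh 1156
side near [ 543.1 -155.5   81.3]
plate 564 ((547.6194458007812, -172.38699340820312), (101.61282348632812, 91.03325653076172), 9.651759147644043) 78.9781089552261
dark 8 [ 525.1 -175.5   81. ] [275.    186.375]
box ((551.5370483398438, -172.8246307373047), (120.33409118652344, 101.3749771118164), 7.547957897186279)
neigh 1154
```

View pics/crop.png

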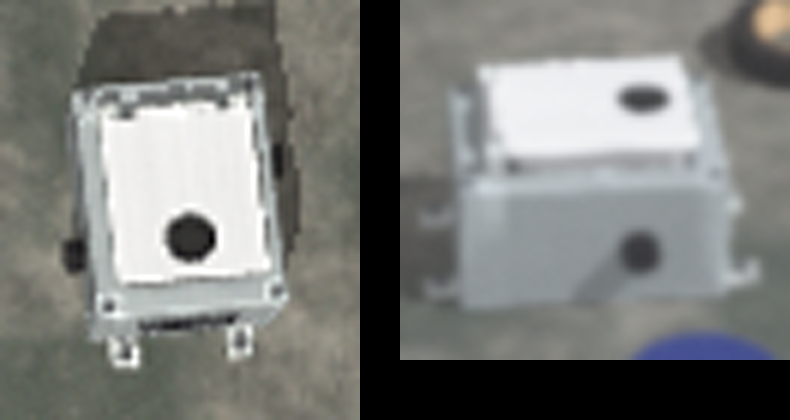

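The round pad is on the right-hand box. The views put its centre at about (525,-178), with box yaw about +6.7°, so the reset is at about (561,-174). I'll shut the jaws, transit and turn the wide body across the hatch (yaw about -83°).

```bash
python3 -m pendant '[{"xyz":[-0.02,0.02,0],"roll":6,"jaw":1},{"xyz":[-0.055,0.055,0],"roll":16,"jaw":1},{"xyz":[-0.094,0.094,0],"roll":26,"jaw":1},{"xyz":[-0.134,0.134,0],"roll":36,"jaw":1},{"xyz":[-0.174,0.174,0],"roll":46,"jaw":1},{"xyz":[-0.214,0.214,0],"roll":56,"jaw":1},{"xyz":[-0.254,0.254,0],"roll":66,"jaw":1},{"xyz":[-0.294,0.294,0],"roll":76,"jaw":1}]' 20
cat > w.py <<'E'
import sys
from h import *
from scipy.spatial.transform import Rotation as R
s=env.state();Rm=R.from_euler("xyz",s["ee_rot"],degrees=True)
t=np.array([float(a) for a in sys.argv[1:4]])
print("t",s["time_s"],"pos",s["ee_pos"].round(1),"rot",s["ee_rot"].round(2),"q",s["qpos"].round(1),"F",s["force"].round(2),"w",s["gripper_width"])
print("shift mm",Rm.inv().apply(t-s["ee_pos"]).round(2),"roll to -83.3:",s["ee_rot"][2]+83.3)
E
python3 w.py 524 -178 170
```

```text
time_s: 1.1
ee_pos: [375.5, 155.1, 213.8]
ee_rot: [-180.0, -0.0, -7.3]
force: [0.6, 1.1, 0.0]
gripper_width: 13.7
t 1.1 pos [375.5 155.1 213.8] rot [-1.7999e+02 -1.0000e-02 -7.3300e+00] q [ 20.8   2.9 109.4   0.   67.6  28.2] F [0.61 1.1  0.03] w 13.747015998625393
shift mm [189.79 311.49  43.82] roll to -83.3: 75.97169035007794
```

```bash
python3 -m pendant '[{"xyz":[0.025,0.041,0],"roll":10,"jaw":1},{"xyz":[0.053,0.087,0],"roll":20,"jaw":1},{"xyz":[0.081,0.133,0],"roll":30,"jaw":1},{"xyz":[0.110,0.180,0],"roll":40,"jaw":1},{"xyz":[0.138,0.226,0],"roll":50,"jaw":1},{"xyz":[0.165,0.270,0.010],"roll":60,"jaw":1},{"xyz":[0.182,0.298,0.025],"roll":69,"jaw":1},{"xyz":[0.190,0.311,0.044],"roll":76.2,"jaw":1}]'; python3 w.py 524 -178 100
python3 - <<'E'
from h import *
im,d=env.grab_frame("side");np.savez("side1.npz",im=im,d=d)
im2,d2=env.grab_frame("top")
a=cv2.resize(im[90:230,200:340],None,fx=4,fy=4,interpolation=cv2.INTER_CUBIC)[:560]
b=cv2.resize(im2[130:250,300:358],None,fx=4,fy=4)
c=np.zeros((560,800,3),np.uint8);c[:,:560]=a;c[:b.shape[0],565:565+232]=b[:,:232]
cv2.imwrite("pics/s1.png",c)
E
```

```text
time_s: 2.1
ee_pos: [526.4, -176.9, 169.0]
ee_rot: [-180.0, -0.0, -83.6]
force: [0.8, 0.3, -0.0]
gripper_width: 0.7
t 2.1 pos [ 526.4 -176.9  169. ] rot [-1.7999e+02 -1.0000e-02 -8.3570e+01] q [-19.8  18.4  96.3  -0.   65.3  63.8] F [ 0.81  0.34 -0.03] w 0.7452415362991388
shift mm [ 0.83  2.5  69.04] roll to -83.3: -0.2735248964180528
```

View pics/s1.png

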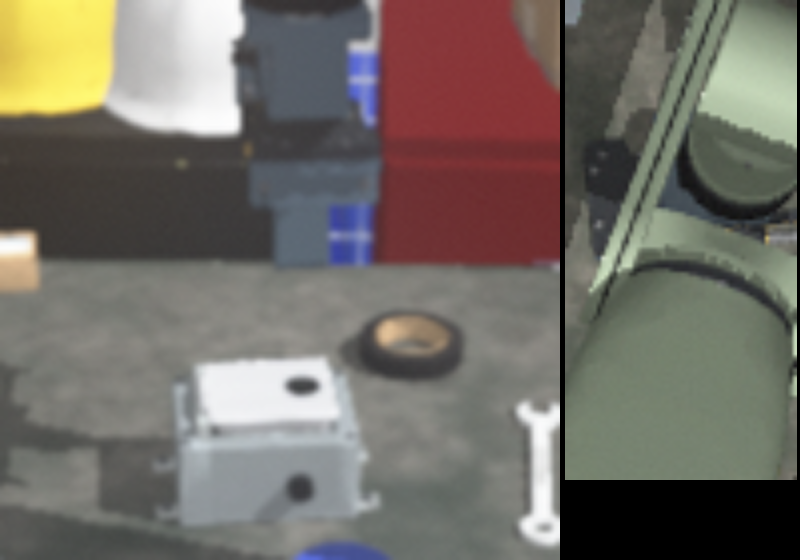

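The body's narrow side lies along the hatch and the fingertip is over the pad in x. Lower to just above the pad.

```bash
python3 -m pendant '[{"xyz":[0.002,0.002,0.02],"roll":0,"jaw":1},{"xyz":[0.002,0.002,0.045],"roll":0,"jaw":1},{"xyz":[0.002,0.002,0.065],"roll":0,"jaw":1},{"xyz":[0.002,0.002,0.078],"roll":0,"jaw":1},{"xyz":[0.002,0.002,0.084],"roll":0,"jaw":1},{"xyz":[0.002,0.002,0.086],"roll":0,"jaw":1},{"xyz":[0.002,0.002,0.086],"roll":0,"jaw":1},{"xyz":[0.002,0.002,0.086],"roll":0,"jaw":1}]'; python3 w.py 524 -178 78
python3 - <<'E'
from h import *
im,d=env.grab_frame("side")
cv2.imwrite("pics/s2.png",cv2.resize(im[140:240,225:325],None,fx=6,fy=6,interpolation=cv2.INTER_CUBIC))
E
```

```text
time_s: 3.2
ee_pos: [524.4, -177.3, 84.5]
ee_rot: [-179.9, -0.0, -83.2]
force: [-0.6, -0.7, -0.1]
gripper_width: 0.4
t 3.2 pos [ 524.4 -177.3   84.5] rot [-1.7994e+02 -2.0000e-02 -8.3210e+01] q [-19.9  22.9 103.1   0.   54.   63.3] F [-0.56 -0.71 -0.05] w 0.44713926376634267
shift mm [0.61 0.52 6.48] roll to -83.3: 0.08869828244678502
```

View pics/s2.png

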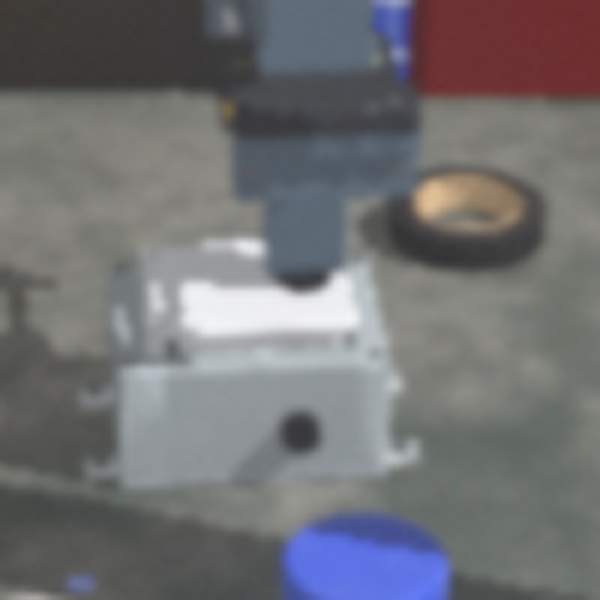

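```bash
python3 -m pendant '[{"xyz":[0,0,0.002],"roll":0,"jaw":1},{"xyz":[0,0,0.004],"roll":0,"jaw":1},{"xyz":[0,0,0.006],"roll":0,"jaw":1},{"xyz":[0,0,0.007],"roll":0,"jaw":1},{"xyz":[0,0,0.008],"roll":0,"jaw":1},{"xyz":[0,0,0.009],"roll":0,"jaw":1},{"xyz":[0,0,0.010],"roll":0,"jaw":1},{"xyz":[0,0,0.010],"roll":0,"jaw":1}]'; python3 w.py 524 -178 72
```

```text
time_s: 4.25
ee_pos: [523.9, -177.2, 73.8]
ee_rot: [180.0, 0.0, -83.2]
force: [-2.3, -0.3, 2.2]
gripper_width: 0.2
t 4.25 pos [ 523.9 -177.2   73.8] rot [ 1.7998e+02  1.0000e-02 -8.3210e+01] q [-19.9  23.6 103.8   0.   52.7  63.3] F [-2.26 -0.34  2.16] w 0.20365869178807344
shift mm [0.79 0.02 1.82] roll to -83.3: 0.08529690101596543
```

```bash
python3 -m pendant '[{"xyz":[0,0,0.0004],"roll":0,"jaw":1},{"xyz":[0,0,0.0008],"roll":0,"jaw":1},{"xyz":[0,0,0.0012],"roll":0,"jaw":1},{"xyz":[0,0,0.0016],"roll":0,"jaw":1},{"xyz":[0,0,0.002],"roll":0,"jaw":1},{"xyz":[0,0,0.0022],"roll":0,"jaw":1},{"xyz":[0,0,0.0022],"roll":0,"jaw":1},{"xyz":[0,0,0.0022],"roll":0,"jaw":1}]'; python3 w.py 524 -178 72
```

```text
time_s: 5.25
ee_pos: [524.0, -177.2, 72.5]
ee_rot: [-180.0, -0.0, -83.2]
force: [-3.7, 0.2, 7.8]
gripper_width: 0.7
t 5.25 pos [ 524.  -177.2   72.5] rot [-1.7999e+02 -1.0000e-02 -8.3210e+01] q [-19.9  23.7 103.9  -0.   52.4  63.3] F [-3.71  0.24  7.77] w 0.6915340706140256
shift mm [0.76 0.08 0.52] roll to -83.3: 0.08771811643742922
```

Force of 7.8 N at 72.5 mm with the motion stalled means the hatch is on its stop. Release upward and back, quickly enough to stay ahead of the hatch.

```bash
python3 -m pendant '[{"xyz":[0,0,-0.015],"roll":0,"jaw":1},{"xyz":[0,0.005,-0.055],"roll":0,"jaw":1},{"xyz":[0,0.02,-0.105],"roll":0,"jaw":1},{"xyz":[0,0.04,-0.145],"roll":0,"jaw":1},{"xyz":[0,0.065,-0.165],"roll":0,"jaw":1},{"xyz":[0,0.085,-0.175],"roll":0,"jaw":1},{"xyz":[0,0.095,-0.18],"roll":0,"jaw":1},{"xyz":[0,0.10,-0.18],"roll":0,"jaw":1}]'; for i in 1 2 3; do python3 -m pendant '[{"xyz":[0,0,0],"roll":0,"jaw":1},{"xyz":[0,0,0],"roll":0,"jaw":1},{"xyz":[0,0,0],"roll":0,"jaw":1},{"xyz":[0,0,0],"roll":0,"jaw":1},{"xyz":[0,0,0],"roll":0,"jaw":1},{"xyz":[0,0,0],"roll":0,"jaw":1},{"xyz":[0,0,0],"roll":0,"jaw":1},{"xyz":[0,0,0],"roll":0,"jaw":1}]' |head -1; done
python3 w.py 560.8 -174 80
python3 - <<'E'
from h import *
im,d=env.grab_frame("side");np.savez("side2.npz",im=im,d=d)
cv2.imwrite("pics/s3.png",cv2.resize(im[100:240,205:345],None,fx=4,fy=4,interpolation=cv2.INTER_CUBIC))
E
```

```text
time_s: 6.25
ee_pos: [424.4, -189.1, 251.5]
ee_rot: [-180.0, 0.0, -83.2]
force: [1.2, -0.6, -0.5]
gripper_width: 0.4
time_s: 7.25
time_s: 8.25
time_s: 9.25
t 9.25 pos [ 424.8 -189.   251.7] rot [ 1.800e+02  1.000e-02 -8.322e+01] q [-25.4   6.9  99.3   0.   73.8  57.8] F [-0.31  0.53  0.36] w 0.529351355466013
shift mm [   1.16 -136.87  171.7 ] roll to -83.3: 0.08241237486811315
```

View pics/s3.png

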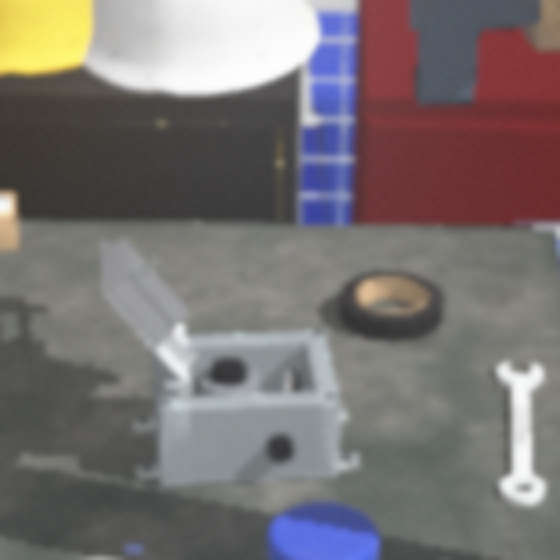

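The hatch stands open, leaning back, and the black reset shows at side px (262,193). I'll wait another second and measure the button from both cameras.

```bash
python3 -m pendant '[{"xyz":[0,0,0],"roll":0,"jaw":1},{"xyz":[0,0,0],"roll":0,"jaw":1},{"xyz":[0,0,0],"roll":0,"jaw":1},{"xyz":[0,0,0],"roll":0,"jaw":1},{"xyz":[0,0,0],"roll":0,"jaw":1},{"xyz":[0,0,0],"roll":0,"jaw":1},{"xyz":[0,0,0],"roll":0,"jaw":1},{"xyz":[0,0,0],"roll":0,"jaw":1}]' |head -1
python3 - <<'E'
from h import *
for n in("side","top"):
    im,d=env.grab_frame(n);P=world(n,d);g=im.max(-1).ravel()
    near=np.hypot(P[:,0]-561,P[:,1]+174)<24
    k=near&(g<75)&(P[:,2]>52)&(P[:,2]<70);print(n,k.sum(),P[k].mean(0).round(1) if k.any() else "",P[k].min(0),P[k].max(0)) if k.any() else print(n,"none")
    h=(P[:,2]>85)&(P[:,2]<175)&(np.hypot(P[:,0]-600,P[:,1]+170)<70)
    if h.any():print("hatch",h.sum(),P[h].min(0).round(),P[h].max(0).round())
E
```

```text
time_s: 10.3
side 29 [ 561.2 -168.5   65.3] [ 551.65047992 -178.26574196   59.87549476] [ 570.34361564 -160.58974511   68.62864478]
hatch 391 [ 585. -204.   86.] [ 642. -125.  156.]
top 54 [ 560.2 -175.5   64.2] [ 548.16618043 -187.22276087   53.76710168] [ 573.42890155 -157.68535243   69.72801295]
hatch 549 [ 585. -208.   85.] [ 644. -131.  156.]
```

Both views agree on the button at about (560.5,-175.5), after allowing for the side view's depth bias. Move over it and lower to just above the rim.

```bash
python3 -m pendant '[{"xyz":[0.001,-0.03,0],"roll":0,"jaw":1},{"xyz":[0.001,-0.07,0],"roll":0,"jaw":1},{"xyz":[0.002,-0.11,0.005],"roll":0,"jaw":1},{"xyz":[0.002,-0.130,0.025],"roll":0,"jaw":1},{"xyz":[0.002,-0.136,0.060],"roll":0,"jaw":1},{"xyz":[0.002,-0.136,0.100],"roll":0,"jaw":1},{"xyz":[0.002,-0.136,0.125],"roll":0,"jaw":1},{"xyz":[0.002,-0.136,0.135],"roll":0,"jaw":1}]'; python3 w.py 560 -175.3 66
```

```text
time_s: 11.4
ee_pos: [559.3, -174.7, 115.1]
ee_rot: [179.8, 0.1, -83.2]
force: [0.1, -0.5, -0.2]
gripper_width: 0.6
t 11.4 pos [ 559.3 -174.7  115.1] rot [ 1.7985e+02  8.0000e-02 -8.3210e+01] q [-18.5  23.8  96.3   0.   60.   64.7] F [ 0.06 -0.51 -0.2 ] w 0.5881550224710215
shift mm [ 0.77 -0.79 49.06] roll to -83.3: 0.08567339487638037
```

```bash
python3 -m pendant '[{"xyz":[0.0005,-0.0005,0.012],"roll":0,"jaw":1},{"xyz":[0.0005,-0.0005,0.028],"roll":0,"jaw":1},{"xyz":[0.0005,-0.0005,0.040],"roll":0,"jaw":1},{"xyz":[0.0005,-0.0005,0.046],"roll":0,"jaw":1},{"xyz":[0.0005,-0.0005,0.049],"roll":0,"jaw":1},{"xyz":[0.0005,-0.0005,0.050],"roll":0,"jaw":1},{"xyz":[0.0005,-0.0005,0.050],"roll":0,"jaw":1},{"xyz":[0.0005,-0.0005,0.050],"roll":0,"jaw":1}]'; python3 w.py 560 -175.3 60
python3 - <<'E'
from h import *
im,d=env.grab_frame("side")
cv2.imwrite("pics/s4.png",cv2.resize(im[140:230,215:315],None,fx=6,fy=6,interpolation=cv2.INTER_CUBIC))
E
```

```text
time_s: 12.4
ee_pos: [560.8, -175.4, 67.1]
ee_rot: [-180.0, -0.0, -83.2]
force: [0.3, -0.5, -0.0]
gripper_width: 0.2
t 12.4 pos [ 560.8 -175.4   67.1] rot [-1.7996e+02 -1.0000e-02 -8.3210e+01] q [-18.5  26.7  99.5   0.   53.8  64.7] F [ 0.32 -0.47 -0.01] w 0.1525547672522324
shift mm [-0.23  0.8   7.06] roll to -83.3: 0.08677735505763451
```

View pics/s4.png

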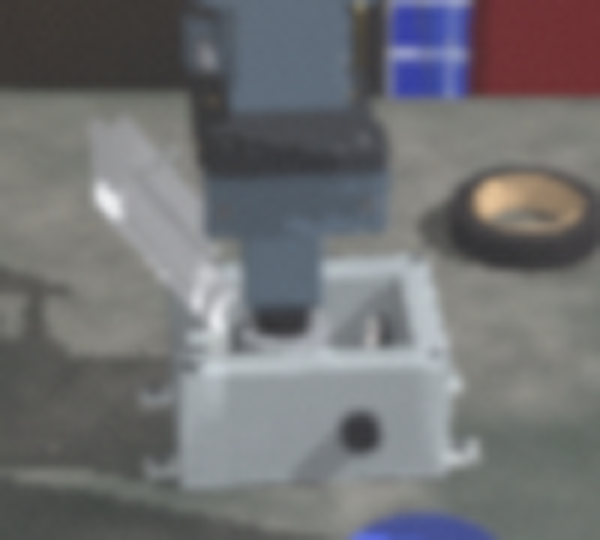

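The tip is centred over the button (both near px 283), clear of the hatch. Now press.

```bash
python3 -m pendant '[{"xyz":[0,0,0.003],"roll":0,"jaw":1},{"xyz":[0,0,0.006],"roll":0,"jaw":1},{"xyz":[0,0,0.008],"roll":0,"jaw":1},{"xyz":[0,0,0.009],"roll":0,"jaw":1},{"xyz":[0,0,0.010],"roll":0,"jaw":1},{"xyz":[0,0,0.011],"roll":0,"jaw":1},{"xyz":[0,0,0.0115],"roll":0,"jaw":1},{"xyz":[0,0,0.0115],"roll":0,"jaw":1}]'; python3 w.py 560 -175.3 55
```

```text
time_s: 13.45
ee_pos: [561.0, -175.5, 58.9]
ee_rot: [-179.9, -0.1, -83.2]
force: [-6.5, 1.8, 23.2]
gripper_width: 0.2
t 13.45 pos [ 561.  -175.5   58.9] rot [-1.7988e+02 -5.0000e-02 -8.3210e+01] q [-18.5  27.2 100.1   0.   52.7  64.7] F [-6.54  1.8  23.16] w 0.2277188419411601
shift mm [-0.31  1.01  3.92] roll to -83.3: 0.08920842951849295
```

The motion stalled at 58.9 mm with 23 N. That is early for the button's full travel, so I'll look before pushing any harder.

Run:
```python
from h import *
s=env.state();print(s["torque"],s["force"],s["ee_pos"],s["time_s"])
im,d=env.grab_frame("side");s=env.state();print(s["torque"],s["force"],s["ee_pos"],s["time_s"])
cv2.imwrite("pics/s5.png",cv2.resize(im[150:230,215:315],None,fx=7,fy=7,interpolation=cv2.INTER_CUBIC))
P=world("side",d);h=(P[:,2]>85)&(P[:,2]<175)&(np.hypot(P[:,0]-615,P[:,1]+170)<50);print(P[h].min(0).round(),P[h].max(0).round())
```

```text
[0.27572079 1.2929707  0.0097115 ] [-6.54299868  1.79773413 23.15646532] [ 561.02885359 -175.486084     58.92615032] 13.45
[0.29586139 1.32415755 0.01818499] [-5.77348159  1.07485363 22.94296528] [ 561.00110991 -175.49573511   58.90378298] 13.5
[ 567. -215.   85.] [ 642. -124.  175.]
```

View pics/s5.png

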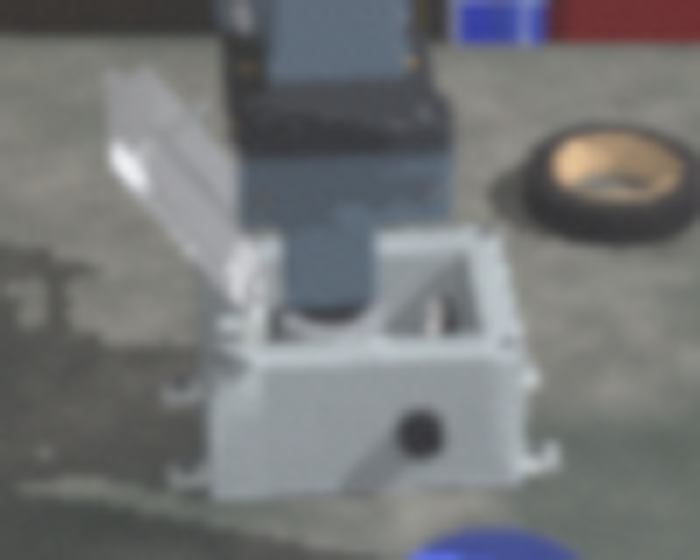

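Run:
```python
from h import *
z=np.load("side2.npz");im,d=z["im"],z["d"]
cv2.imwrite("pics/s6.png",cv2.resize(im[178:212,240:295],None,fx=14,fy=14,interpolation=cv2.INTER_CUBIC))
P=world("side",d).reshape(420,560,3)
np.set_printoptions(linewidth=220)
print("Z");print(P[183:202,248:286:2,2].round(0).astype(int))
print("grey");print(im[183:202,248:286:2].max(-1))
```

```text
Z
[[108  76   5  64  66  63  67  64  65  65  64  65  65  63  62  65  65  62  67]
 [106  79  67  66  66  63  66  67  64  67  63  66  66  63  64  67  66  62  67]
 [103 101  64  64  66  65  66  64  65  62  64  63  64  65  63  63  63  63  65]
 [100 100  62  61  64  60  64  61  62  60  61  63  58  60  59  60  61  65  64]
 [ 96  97  98  62  60  58  58  59  59  59  58  57  58  57  58  59  56  66  65]
 [ 95  94  96  60  57  55  57  54  53 764  56  56  53  54  54  54  52  66  64]
 [ 93  90  91  54  52  54  65  67  67  53  52  50  51  51  48  50  55  69  63]
 [ 89  88  48  49  50  65  68  67  66  48  48  45  47  47  50  51  49  66  64]
 [ 90  81  47  46  59  67  67  68  69  59  44  46  44  45  46  43  49  62  66]
 [ 86  83  44  42  56  68  65  67  68  62  58  42  41  42  41  54  40  65  66]
 [ 86  83  41  57  58  63  67  65  66  62  58  37  38  40  62  53  39  68  63]
 [ 64  83  38  59  57  60  64  64  63  60  57  35  37  36  58  55  38  64  66]
 [ 64  78  33  57  58  58  60  61  57  58  57  33  32  34  57  54  34  61  62]
 [ 63  72  62  52  58  59  60  56  57  58  56  31  29  28  52  54  31  
[... 1210 characters left out ...]
91 139 112  66  59  61  62 106 163 153 139 125 142 107 106 128 187]
 [149 214 192 124 115  72  57  60  65 117 167 152 129 123 146 109 101 125 184]
 [173 202 180 114 137 101  81  78  89 139 172 145 124 122 150 106  97 121 178]
 [182 190 168 106 140 140 130 123 135 160 172 139 123 123 160 102 101 122 174]
 [159 177 164 104 127 149 156 157 166 172 174 146 134 132 162 120 125 143 178]
 [147 176 163 120 133 151 163 171 180 180 191 178 164 164 173 161 163 170 185]
 [173 184 174 161 166 171 175 182 187 186 196 194 186 185 186 183 184 186 192]
 [198 202 191 185 186 187 188 189 190 187 190 193 191 190 188 187 185 185 188]
 [207 210 200 189 188 186 187 185 182 177 175 178 176 172 171 169 168 167 170]]
```

View pics/s6.png

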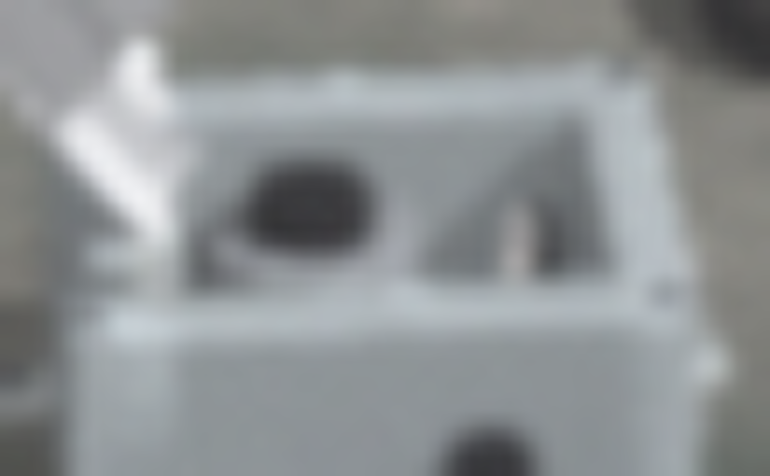

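The side depth puts the button top about level with or above the rim (about 67 against rim 65), with a lower collar (about 58) round it. So 58.9 may already be full travel. A slow release with force readings will show whether it is the spring or a blockage.

```bash
for i in 1; do python3 -m pendant '[{"xyz":[0,0,-0.001],"roll":0,"jaw":1},{"xyz":[0,0,-0.002],"roll":0,"jaw":1},{"xyz":[0,0,-0.003],"roll":0,"jaw":1},{"xyz":[0,0,-0.004],"roll":0,"jaw":1},{"xyz":[0,0,-0.0045],"roll":0,"jaw":1},{"xyz":[0,0,-0.0045],"roll":0,"jaw":1},{"xyz":[0,0,-0.0045],"roll":0,"jaw":1},{"xyz":[0,0,-0.0045],"roll":0,"jaw":1}]'; done
python3 -m pendant '[{"xyz":[0,0,-0.0005],"roll":0,"jaw":1},{"xyz":[0,0,-0.001],"roll":0,"jaw":1},{"xyz":[0,0,-0.0015],"roll":0,"jaw":1},{"xyz":[0,0,-0.0015],"roll":0,"jaw":1},{"xyz":[0,0,-0.0015],"roll":0,"jaw":1},{"xyz":[0,0,-0.0015],"roll":0,"jaw":1},{"xyz":[0,0,-0.0015],"roll":0,"jaw":1},{"xyz":[0,0,-0.0015],"roll":0,"jaw":1}]'
```

```text
time_s: 14.5
ee_pos: [560.9, -175.5, 59.7]
ee_rot: [-180.0, -0.0, -83.2]
force: [1.6, -0.4, 3.0]
gripper_width: 0.5
time_s: 15.5
ee_pos: [560.6, -175.4, 61.2]
ee_rot: [-180.0, 0.0, -83.2]
force: [1.2, -0.9, 3.5]
gripper_width: 0.6
```

Still 3.5 N at 61.2 mm, so the spring is pushing well above 60 and the button's top sits higher than stated. I'll keep releasing to find the top.

```bash
python3 -m pendant '[{"xyz":[0,0,-0.0005],"roll":0,"jaw":1},{"xyz":[0,0,-0.001],"roll":0,"jaw":1},{"xyz":[0,0,-0.0015],"roll":0,"jaw":1},{"xyz":[0,0,-0.0015],"roll":0,"jaw":1},{"xyz":[0,0,-0.0015],"roll":0,"jaw":1},{"xyz":[0,0,-0.0015],"roll":0,"jaw":1},{"xyz":[0,0,-0.0015],"roll":0,"jaw":1},{"xyz":[0,0,-0.0015],"roll":0,"jaw":1}]'
python3 -m pendant '[{"xyz":[0,0,-0.0005],"roll":0,"jaw":1},{"xyz":[0,0,-0.001],"roll":0,"jaw":1},{"xyz":[0,0,-0.0015],"roll":0,"jaw":1},{"xyz":[0,0,-0.002],"roll":0,"jaw":1},{"xyz":[0,0,-0.002],"roll":0,"jaw":1},{"xyz":[0,0,-0.002],"roll":0,"jaw":1},{"xyz":[0,0,-0.002],"roll":0,"jaw":1},{"xyz":[0,0,-0.002],"roll":0,"jaw":1}]'
```

```text
time_s: 16.5
ee_pos: [560.3, -175.3, 62.6]
ee_rot: [180.0, 0.0, -83.2]
force: [0.6, -0.8, 2.3]
gripper_width: 0.1
time_s: 17.5
ee_pos: [560.6, -175.4, 64.7]
ee_rot: [180.0, 0.0, -83.2]
force: [0.3, -0.2, 0.2]
gripper_width: 1.0
```

The spring force fades to 0 by about 64.7 mm, against a hard stop at 58.9. That is about 5 mm of travel, so the button was fully pressed and has sprung back. Withdraw and check.

```bash
python3 -m pendant '[{"xyz":[0,0,-0.015],"roll":0,"jaw":1},{"xyz":[0,0,-0.05],"roll":0,"jaw":1},{"xyz":[0,0,-0.095],"roll":0,"jaw":1},{"xyz":[0,0.015,-0.14],"roll":0,"jaw":1},{"xyz":[0,0.05,-0.17],"roll":0,"jaw":1},{"xyz":[0,0.095,-0.185],"roll":0,"jaw":1},{"xyz":[0,0.13,-0.19],"roll":0,"jaw":1},{"xyz":[0,0.14,-0.19],"roll":0,"jaw":1}]'; python3 -m pendant '[{"xyz":[0,0,0],"roll":0,"jaw":1},{"xyz":[0,0,0],"roll":0,"jaw":1},{"xyz":[0,0,0],"roll":0,"jaw":1},{"xyz":[0,0,0],"roll":0,"jaw":1},{"xyz":[0,0,0],"roll":0,"jaw":1},{"xyz":[0,0,0],"roll":0,"jaw":1},{"xyz":[0,0,0],"roll":0,"jaw":1},{"xyz":[0,0,0],"roll":0,"jaw":1}]'
python3 - <<'E'
from h import *
im,d=env.grab_frame("side");z=np.load("side2.npz")
cv2.imwrite("pics/s7.png",cv2.resize(im[140:400,180:400],None,fx=2.3,fy=2.3,interpolation=cv2.INTER_CUBIC))
for dd in(z["d"],d):
    P=world("side",dd).reshape(420,560,3)
    print("button z",np.median(P[189:194,259:265,2]))
    Q=P.reshape(-1,3);h=(Q[:,2]>85)&(Q[:,2]<175)&(np.hypot(Q[:,0]-615,Q[:,1]+170)<60);print(h.sum(),Q[h].mean(0).round(1))
b=np.load("side0.npz")["im"]
df=cv2.absdiff(b,im).max(-1)>50;n,_,st,_=cv2.connectedComponentsWithStats(df.astype(np.uint8));print([tuple(x) for x in st[1:] if x[4]>8])
E
```

```text
time_s: 18.5
ee_pos: [420.4, -192.1, 256.5]
ee_rot: [-179.9, -0.1, -83.3]
force: [0.0, -0.3, 0.1]
gripper_width: 0.4
time_s: 19.5
ee_pos: [421.6, -191.9, 254.8]
ee_rot: [-180.0, 0.0, -83.2]
force: [-0.7, -0.4, -0.3]
gripper_width: 0.4
button z 67.15658040674441
395 [ 614.3 -161.9  121.4]
button z 66.58556251545309
391 [ 614.3 -162.1  121.4]
[(np.int32(299), np.int32(0), np.int32(44), np.int32(124), np.int32(3270)), (np.int32(474), np.int32(0), np.int32(70), np.int32(121), np.int32(5649)), (np.int32(486), np.int32(23), np.int32(5), np.int32(2), np.int32(9)), (np.int32(535), np.int32(22), np.int32(15), np.int32(97), np.int32(407)), (np.int32(548), np.int32(23), np.int32(9), np.int32(60), np.int32(138)), (np.int32(485), np.int32(26), np.int32(4), np.int32(6), np.int32(17)), (np.int32(529), np.int32(108), np.int32(31), np.int32(127), np.int32(1772)), (np.int32(467), np.int32(120), np.int32(20), np.int32(54), np.int32(638)), (np.int32(155), np.int32(128), np.int32(25), np.int32(43), np.int32(513)), (np.int32(479), np.int32(169), np.int32(6), np.int32(9), np.int32(18)), (np.int32(520), np.
[... 530 characters left out ...]
t32(48), np.int32(9), np.int32(180)), (np.int32(273), np.int32(229), np.int32(27), np.int32(25), np.int32(330)), (np.int32(466), np.int32(230), np.int32(94), np.int32(170), np.int32(7778)), (np.int32(220), np.int32(240), np.int32(22), np.int32(17), np.int32(231)), (np.int32(456), np.int32(271), np.int32(9), np.int32(5), np.int32(22)), (np.int32(435), np.int32(274), np.int32(22), np.int32(13), np.int32(200)), (np.int32(166), np.int32(373), np.int32(5), np.int32(4), np.int32(11)), (np.int32(279), np.int32(375), np.int32(10), np.int32(5), np.int32(25)), (np.int32(286), np.int32(384), np.int32(8), np.int32(7), np.int32(31)), (np.int32(232), np.int32(406), np.int32(5), np.int32(4), np.int32(12))]
```

View pics/s7.png

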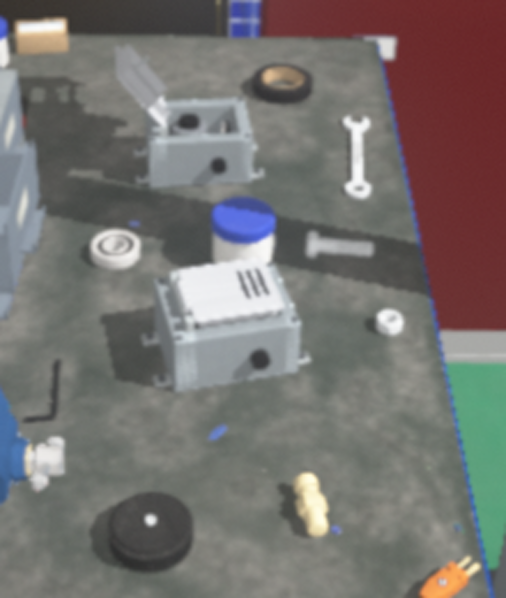

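The picture shows the starter hatch open at (140,85), the button up at (188,121) and the ribbed hatch shut. The jar and bearing are at the same pixels as at the start, so only shadows changed there. Hand in.

```bash
python3 -c "
from workcell import env
print(env.job_done(),env.state()['time_s'])"
```

```text
the job is handed in; nothing more can be done
the job is handed in; nothing more can be done
```

The job is done and handed in at about 19.5 s. I pressed the round pad on the right-hand box once, to its stop (7.8 N), and the hatch popped open. I waited over 4 s clear of the box, then pressed the reset button to its stop and let it spring back.

**Last checks:**
- **Hatch:** it still stands wide open and did not move between the waiting picture and the final one (mean position within 0.2 mm).
- **Reset button:** it is back up, within about 0.6 mm of its earlier height in the depth image, which is within noise.
- **Ribbed hatch and loose things:** the ribbed hatch is shut. The jar and bearing are at the same pixels as at the start, and the rest look in place. The image differences at the jar and bearing I took to be the arm's shadow.

**One disagreement:** I felt the button's free top at about 64 mm above the table, not the stated 60 mm, and its hard stop at about 59 mm. My press therefore hit the stop early and peaked at 23 N at the fingertip, well above the 4 N needed. The slow release showed spring force fading to zero over about 5 mm, so I read it as a full press. There was no direct reading of the button's travel.

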